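# Close and latch a loaded sample carrier

### The arm

A 6-joint arm with a two-finger parallel gripper is mounted at the origin on the work surface. World frame = base frame: x ahead of the robot, y to its left, z up, the work surface at z = 0. Lengths are in m, angles in degrees, forces in N, time in s.
With the tool pointing down it reaches from about 0.25 to 0.725 m from the base axis. Payload 9.7 kg.
Tool frame: the origin (TCP) lies midway between the tips of the shut fingers; the grasp point (between the pads) lies 19 mm behind it; z points along the fingers, y is the direction in which the jaws open and shut (so a half turn about z gives the same grasp; the last joint's range is limited). The gripper opens to 85 mm and grips with 20 to 120 N. Pads are 22 mm wide; open, the fingers measure 114 mm over their backs; the gripper's body (76 mm by 85 mm) begins 54 mm behind the grasp point. The pads swing forward as they close: fully open they stand 13 mm farther back than shut.
Start: joints at [-76.776, 4.979, 10.078, 95.1, 0, 90], TCP at [0.126, -0.535, 0.21] pointing down, gripper open.
Joint ranges: [-179.16, 179.16], [-48.56, 103.87], [-65.8, 70.77], [-126.05, 130.52], [-82.76, 87.17], [-180, 180]. Speed limits (degrees/s): [127.2, 127.2, 147.25, 180, 180, 180].

### API

Orientations are given as [roll, pitch, yaw] about the fixed x, y, z axes, in that order (R = Rz(yaw) Ry(pitch) Rx(roll)).
In Python, from workcell import get_obs, camera, get_calibration, job_done gives the robot as it stands.
- The arm moves only by the tool play_rows, never from a script. Its argument "commands" is text: rows parted by semicolons, each of 5 numbers parted by spaces: the opening, from 0 (shut) to 1 (fully open), then the shift along the world's x, y, z in mm, then the turn about the world's z in degrees. A call has 1 to 10 rows; each row is the pose to reach, as a shift and turn from the pose commanded when the call began; what a row does not reach only later rows make up. A row lasts 1/12 s, in which the tool goes at most 41.7 mm and 7.16 degrees, less where a joint would pass 70% of its speed; a pose out of reach is approached as far as the arm can. A call with a gripper value outside its range is refused whole. The fingers move at their own pace and stop on an object; "force" is the grip in N (left out, the last holds). Time passes only in rows, so rows that repeat a pose let the fingers close. It gives the time, the measured TCP pose, the force and the opening at its end, in the units of the state.
- get_obs(): the state, without advancing time (a new reading comes with each control period).
- camera(name): name is "scene" or "top" or "wrist"; returns the picture (420x560x3 uint8, red, green, blue); there is no depth.
- get_calibration(name): a dict with "fx", "fy", "cx", "cy" (pixels), "eye" and "attitude" of the camera in the world; the wrist camera has in their place "mount" (4x4, takes a point from camera to tool coordinates, whose origin is the TCP and whose axes are the flange's). Camera axes: x right, y down, z forward; pixel columns grow to the right and rows downward; lengths in m; the calibration is good to about 2 mm. The wrist camera is an equidistant fisheye: a pixel r from the principal point sees the ray r / f radians off the axis. A picture is of the moment at which its call begins: read the wrist's pose just before it. get_calibration takes no time and is no camera call.
- job_done(): hands the job in, once; it reports no verdict.
The state is a dict: "time": time; "q": joint angles; "qd": joint speeds; "joint_efforts": joint torques, N m; "ee_pos": TCP position; "tcp_rot": TCP orientation; "wrist_force": force on the tool from outside, world axes, zero at the start; "torque": the same for the moment, N m; "opening": finger opening in m.
Only numpy, scipy, OpenCV 4.12 (cv2) and the standard library are available. Lean on these libraries where they do the work, as an engineer would, in place of code of your own. Each camera call takes 0.05 s, during which the arm holds its last target.

### The job

A sample is already loaded on the little stage of the open white carrier. Pick up the carrier's white cover by its black bar handle, lower it gently (do not drop it) over the sample until its foot sits flat inside the carrier's rim, then slide the orange latch knob fully home so that its tongue holds the cover down. The green round lid and the grey flat lid belong to other boxes.

Things in the scene. Friction and masses are not known exactly. Their poses are not given: they have to be found in the camera images.
- carrier: White tray fixed to the table, yaw within 20 deg; a dark stage with the sample in its middle (52 mm across, top at 28 mm). Origin: tray centre at table level; z up. Floor at 6 mm; recess in the rim 160 mm along x, 136 along y; rim 8 mm thick, top at 16 mm. A grey latch block is on its +y side (100 mm along x, y from 76 to 136 mm, top at 19 mm).
- cover: Loose white hollow hood, 0.25-0.5 kg, upright on the table. Foot flange 140 mm (x) by 120 (y), 8 thick; walls 104 by 84, top at 52. Black bar handle along x, centred on top: 86 mm long, 16 wide (y), its bar 73 to 88 mm above the underside. Origin: centre of underside, z up. Goes on x along the carrier's x, either way round, with +-10 mm play in x, +-8 in y; seated its underside is at 6 mm.
- latch_knob (a point): Centre line of the orange latch knob, an upright tab 20 mm along the carrier's x, 18 along y, 36 high; its top is 10 mm above this point (61 mm above the table). In the carrier's frame: x = 0, y = 104 mm minus the latch value. A steel tongue reaches 22 mm from it towards the tray, underside at 19 mm, to pass over the seated cover's flange. Axes as the carrier's.
- latch (a joint): Latch travel in m: 0 = fully open (away from the tray), 0.036 = fully home at its stop. The knob moves along the carrier's -y, towards the cover. Starts at 0 to 0.008, clear of the recess. About 2 N of friction, no spring; stays where left. It can be pushed or pinched.
Things that resemble listed ones, but are neither listed nor needed, are in the scene too. What is shaped like the cover but brown or turquoise is not meant.

How it is judged:
By the outcome, as a careful person would: the job done as asked, in the order asked, and still so for the second after the job is handed in, with the robot touching nothing.
It also fails if it takes over 53 s, if anything falls off the work surface, if the arm or the gripper's body presses on something with over 40 N, if the wrist force passes 120 N, or if a joint passes its speed limit or range.

## Working session

There is one attempt and no reset: what is moved stays moved. The work goes in short steps, Python scripts to look and compute and a tool call to move; the robot and the scene stay as the last step left them, time stands still between calls to the robot, and variables do not carry over. Pictures are saved under pics/ and viewed, and the job is handed in when it is done.

Besides the shell and the picture viewer there is one more tool, called after "Emit:" in YAML: its name, and indented under it one key for each argument. play_rows: Moves the arm, as the interface text tells. Its arguments: {"type":"object","properties":{"commands":{"type":"string"},"force":{"type":"number"}},"required":["commands"]}

```bash
mkdir -p pics; ls
python3 - <<'E'
from workcell import *
import cv2
o=get_obs();print(o['time'],o['ee_pos'],o['tcp_rot'],o['opening'])
for n in("scene","top","wrist"):
    cv2.imwrite(f'pics/{n}0.png',camera(n)[:,:,::-1]);print(n,get_calibration(n))
E
```

```text
pics
0.0 [ 0.12574831 -0.53517604  0.20929182] [-1.79924993e+02  1.37707534e-04  1.32215945e+01] 0.08569780950134666
scene {'fx': 516.9703576997106, 'fy': 516.9703576997106, 'cx': 287.74051792842255, 'cy': 206.7706631981098, 'eye': array([1.28229018, 0.87223512, 0.95854456]), 'attitude': array([-123.85667775,   -1.06096755,  138.0846275 ])}
top {'fx': 523.7687552566566, 'fy': 523.7687552566566, 'cx': 274.9493352065011, 'cy': 208.729170246276, 'eye': array([ 0.31883581, -0.11537454,  1.67890464]), 'attitude': array([-1.76109795e+02, -3.03940871e-02, -8.96058992e+01])}
wrist {'fx': 325.19226210127806, 'fy': 325.19226210127806, 'cx': 272.745729354172, 'cy': 210.4181630765385, 'mount': array([[ 6.71981011e-04, -9.51438251e-01, -3.07838924e-01,
         7.85568541e-02],
       [ 9.99999680e-01,  5.06069131e-04,  6.18788763e-04,
         2.84311139e-04],
       [-4.32951522e-04, -3.07839242e-01,  9.51438287e-01,
        -1.65019734e-01],
       [ 0.00000000e+00,  0.00000000e+00,  0.00000000e+00,
         1.00000000e+00]])}
```

View pics/top0.png

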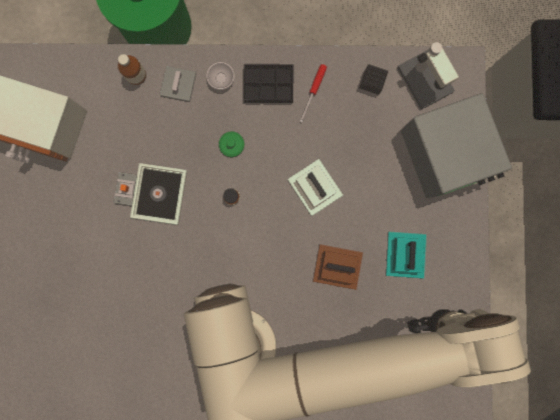

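View pics/scene0.png

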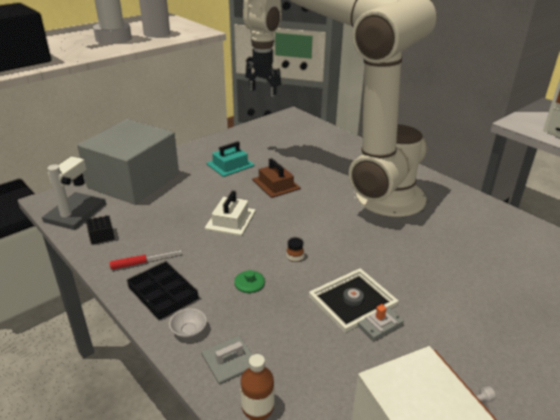

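The top view shows the white cover at about (315,187), the carrier at (158,193) with its orange knob at (124,188), and the brown and turquoise decoys at (338,267) and (407,256). I'll enlarge the cover and carrier.

```bash
cat > h.py <<'E'
import numpy as np,cv2
from scipy.spatial.transform import Rotation as R
from workcell import *
def ray(n,u,v):
    c=get_calibration(n); d=np.array([(u-c['cx'])/c['fx'],(v-c['cy'])/c['fy'],1.])
    return np.array(c['eye']),R.from_euler('xyz',c['attitude'],degrees=True).as_matrix()@d
def atz(n,u,v,z):
    e,d=ray(n,u,v); return e+d*(z-e[2])/d[2]
def proj(n,p):
    c=get_calibration(n);q=R.from_euler('xyz',c['attitude'],degrees=True).as_matrix().T@(np.array(p)-c['eye'])
    return c['cx']+c['fx']*q[0]/q[2],c['cy']+c['fy']*q[1]/q[2]
def wray(u,v,pos,rot):
    c=get_calibration('wrist');x=u-c['cx'];y=v-c['cy'];r=np.hypot(x,y);t=r/c['fx']
    d=np.array([np.sin(t)*x/r,np.sin(t)*y/r,np.cos(t)])
    M=c['mount'];T=R.from_euler('xyz',rot,degrees=True).as_matrix()
    return np.array(pos)+T@M[:3,3],T@M[:3,:3]@d
def watz(u,v,z,pos,rot):
    e,d=wray(u,v,pos,rot);return e+d*(z-e[2])/d[2]
def wproj(p,pos,rot):
    c=get_calibration('wrist');M=c['mount'];T=R.from_euler('xyz',rot,degrees=True).as_matrix()
    q=M[:3,:3].T@(T.T@(np.array(p)-pos)-M[:3,3]);t=np.arctan2(np.hypot(q[0],q[1]),q[2]);h=np.hypot(q[0],q[1])
    return c['cx']+c['fx']*t*q[0]/h,c['cy']+c['fx']*t*q[1]/h
E
python3 - <<'E'
from h import *
a=cv2.imread('pics/top0.png')
for n,(x,y,w,h) in dict(cov=(280,150,75,75),car=(105,155,90,75)).items():
    cv2.imwrite(f'pics/{n}0.png',cv2.resize(a[y:y+h,x:x+w],None,fx=8,fy=8,interpolation=cv2.INTER_CUBIC))
print(proj('top',[0,0,0]),atz('top',315,187,0),atz('top',158,193,0))
E
```

```text
(np.float64(237.4246050540009), np.float64(345.3269784171116)) [ 0.50407201 -0.24403956  0.        ] [0.48115246 0.26132319 0.        ]
```

View pics/cov0.png

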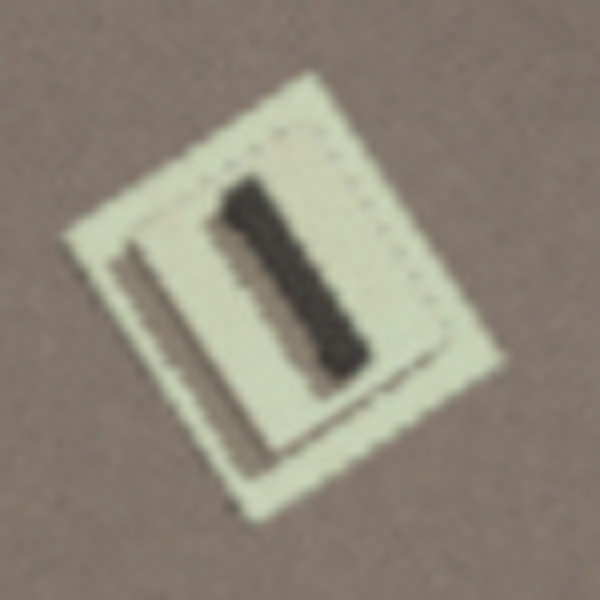

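View pics/car0.png

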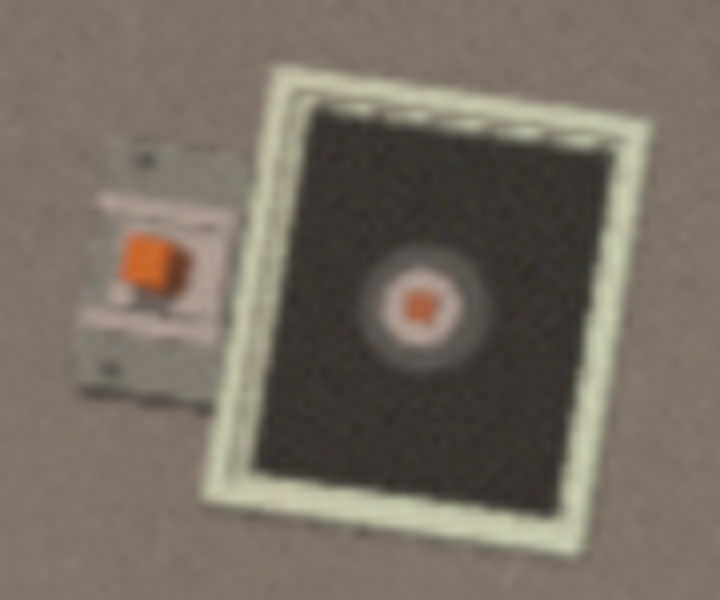

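Run:
```python
from h import *
f=lambda p,o:((p[0]+.5)/8-.5+o[0],(p[1]+.5)/8-.5+o[1])
def quad(ps,o,z):
    P=np.array([atz('top',*f(p,o),z)[:2] for p in ps]);print(P.round(4).tolist(),P.mean(0).round(4))
    for i in range(4):
        d=P[(i+1)%4]-P[i];print(np.linalg.norm(d).round(4),np.degrees(np.arctan2(d[1],d[0])).round(1))
quad([(312,70),(505,358),(255,522),(65,235)],(280,150),.008)
quad([(275,65),(652,120),(580,555),(203,500)],(105,155),.016)
for p in [(243,190),(346,360)]: print(atz('top',*f(p,(280,150)),.088))
print('knob',atz('top',*f((148,262),(105,155)),.061),'stage',atz('top',*f((422,306),(105,155)),.030))
```

```text
[[0.5961, -0.2547], [0.4803, -0.3322], [0.4138, -0.2322], [0.5286, -0.1557]] [ 0.5047 -0.2437]
0.1393 -146.2
0.1201 123.6
0.138 33.7
0.1198 -55.7
[[0.5766, 0.3209], [0.5555, 0.1697], [0.3814, 0.195], [0.4022, 0.3452]] [0.4789 0.2577]
0.1527 -97.9
0.176 171.7
0.1516 82.1
0.1761 -7.9
[ 0.536336   -0.22173998  0.088     ]
[ 0.47134209 -0.26116478  0.088     ]
knob [0.49223358 0.35646651 0.061     ] stage [0.4788323  0.25677845 0.03      ]
```

Sizes match the spec: cover flange 139x120 mm, yaw about 33.8°, centre (0.505, -0.244). The carrier's outer rim is 176x152 mm, yaw about -7.9°, centre (0.479, 0.2575). Moving above the cover.

Emit:
play_rows:
  commands: "1 35 27 0 2;1 70 54 0 4;1 105 81 0 6;1 140 108 -5 8;1 175 135 -10 10;1 210 162 -15 12;1 245 189 -20 14;1 280 216 -20 16;1 315 243 -20 18;1 350 268 -20 20.6"
  force: 50

```text
time: 0.98
ee_pos: [0.4567, -0.2805, 0.1899]
tcp_rot: [-180.0, 0.0, 33.9]
wrist_force: [-0.4, -0.4, -0.5]
opening: 0.0852
```

Emit:
play_rows:
  commands: "1 16 14 -10 0;1 29 23 -20 0;1 29 23 -25 0;1 29 23 -25 0;1 29 23 -25 0"

```text
time: 1.4
ee_pos: [0.4839, -0.2595, 0.1649]
tcp_rot: [-180.0, 0.0, 33.8]
wrist_force: [0.0, -0.9, -0.2]
opening: 0.0856
```

Run:
```python
from h import *
o=get_obs();print(o['time'],o['ee_pos'],o['tcp_rot'],o['wrist_force'])
cv2.imwrite('pics/w1.png',camera('wrist')[:,:,::-1])
cv2.imwrite('pics/s1.png',camera('scene')[:,:,::-1])
c=np.array([.505,-.244]);a=np.radians(33.8);X=np.array([np.cos(a),np.sin(a)])
for s in(-.043,.043): print(wproj([*(c+s*X),.088],o['ee_pos'],o['tcp_rot']))
```

```text
1.4 [ 0.48389422 -0.25953627  0.16490124] [-1.79958487e+02  3.48831907e-02  3.38136163e+01] [ 0.03753661 -0.90176981 -0.20370297]
(np.float64(270.9537444385339), np.float64(230.58002428332546))
(np.float64(270.9042497617814), np.float64(121.03878943193831))
```

View pics/w1.png

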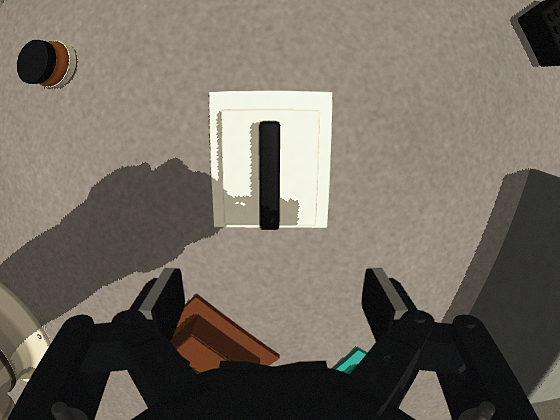

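The wrist view shows the black handle from (269.5,122) to (269.5,229), where my estimate predicted (271,121) to (271,231), so they agree. Next: descend and grip.

Emit:
play_rows:
  commands: "1 11 8 -10 0;1 21 15 -25 0;1 21 15 -45 0;1 21 15 -65 0;1 21 15 -80 0;1 21 15 -92 0;1 21 15 -99 0;1 21 15 -103 0;1 21 15 -103 0;1 21 15 -103 0"

```text
time: 2.33
ee_pos: [0.5058, -0.2445, 0.0628]
tcp_rot: [180.0, -0.0, 33.8]
wrist_force: [-0.5, -0.0, 0.9]
opening: 0.0852
```

Emit:
play_rows:
  commands: "0 0 0 0 0;0 0 0 0 0;0 0 0 0 0;0 0 0 0 0;0 0 0 0 0;0 0 0 0 0;0 0 0 0 0;0 0 0 0 0"
  force: 60

```text
time: 3.0
ee_pos: [0.5054, -0.2441, 0.062]
tcp_rot: [-180.0, 0.0, 33.8]
wrist_force: [-1.5, 2.6, 0.5]
opening: 0.0132
```

Emit:
play_rows:
  commands: "0 0 0 4 0;0 0 0 8 0;0 0 0 15 0;0 0 0 20 0;0 0 0 20 0;0 0 0 20 0"

```text
time: 3.5
ee_pos: [0.5058, -0.2445, 0.0826]
tcp_rot: [180.0, -0.0, 33.8]
wrist_force: [-0.1, 0.8, -3.8]
opening: 0.0133
```

Run:
```python
from h import *
o=get_obs();print(o['time'],o['ee_pos'],o['tcp_rot'],o['wrist_force'],o['torque'],o['opening'])
cv2.imwrite('pics/w2.png',camera('wrist')[:,:,::-1])
cv2.imwrite('pics/s2.png',cv2.resize(camera('scene')[100:280,150:390,::-1],None,fx=3,fy=3))
```

```text
3.5 [ 0.50584163 -0.24449236  0.08261708] [ 1.79952809e+02 -2.67632860e-02  3.38220143e+01] [-0.10624821  0.76522639 -3.83429826] [-0.00916634 -0.03709773 -0.02177793] 0.01332966829967398
```

View pics/w2.png

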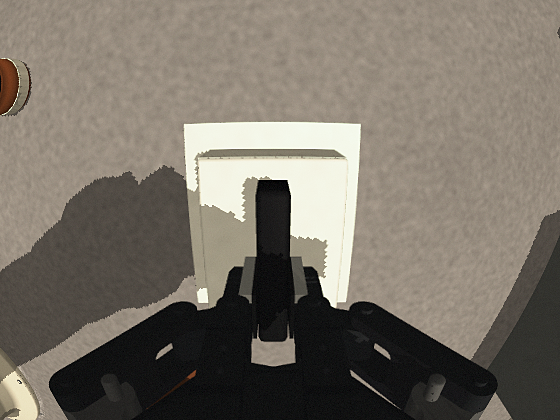

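View pics/s2.png

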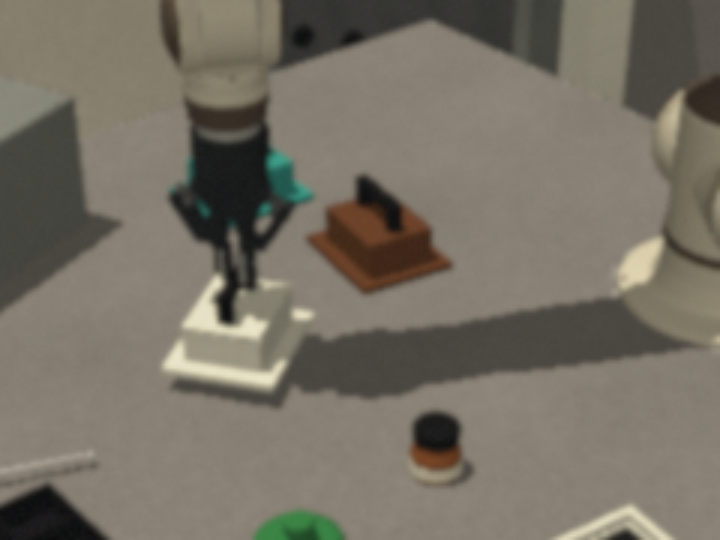

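The cover has lifted level, with -3.8 N at the wrist (about 0.39 kg). In the wrist view its far flange edge is at row 124 (columns 184–361), from which I'll measure the cover's offset in the grip.

Run:
```python
from h import *
p=[.50584,-.24449,.08262];r=[180,0,33.82]
a=np.radians(33.82);X=np.array([np.cos(a),np.sin(a)]);Y=np.array([-X[1],X[0]])
for u,v,z in[(184,124,.028),(361,124,.028),(258,181,.108),(289,181,.108),(348,156,.072),(200,156,.072)]:
    d=watz(u,v,z,p,r)[:2]-p[:2];print(u,v,(d@X).round(4),(d@Y).round(4))
```

```text
184 124 0.0695 0.0605
361 124 0.0696 -0.0606
258 181 0.0469 0.0062
289 181 0.0469 -0.0074
348 156 0.0533 -0.0419
200 156 0.0532 0.0399
```

Grip is centred to within about 1 mm. Lifting, then carrying over to the carrier.

Emit:
play_rows:
  commands: "0 0 0 15 0;0 0 0 35 0;0 0 0 60 0;0 0 10 85 0;0 -1 25 105 -2;0 -2 45 110 -4;0 -4 70 110 -6;0 -5 95 110 -8;0 -7 120 110 -10;0 -8 145 110 -12"

```text
time: 4.43
ee_pos: [0.4971, -0.0982, 0.1918]
tcp_rot: [-180.0, 0.0, 21.7]
wrist_force: [0.7, -0.9, -3.9]
opening: 0.0136
```

Emit:
play_rows:
  commands: "0 -1 25 0 -2;0 -3 50 0 -5;0 -4 75 0 -8;0 -5 100 0 -11;0 -7 125 0 -14;0 -8 150 0 -17;0 -9 175 0 -20;0 -10 200 0 -23;0 -12 225 0 -26;0 -13 250 0 -29"

```text
time: 5.27
ee_pos: [0.4859, 0.0024, 0.1918]
tcp_rot: [-177.1, 0.2, -1.5]
wrist_force: [-0.3, -0.0, -3.9]
opening: 0.0135
```

Emit:
play_rows:
  commands: "0 -1 15 0 0;0 -2 25 0 0;0 -3 32 0 0;0 -3 34 0 0;0 -3 34 0 0;0 -3 34 0 0"

```text
time: 5.77
ee_pos: [0.4829, 0.0192, 0.1922]
tcp_rot: [-176.3, 0.1, 0.0]
wrist_force: [-0.1, -0.6, -4.3]
opening: 0.0131
```

Run:
```python
from h import *
o=get_obs();print(o['time'],o['ee_pos'],o['tcp_rot'],o['wrist_force'],o['opening'])
cv2.imwrite('pics/w3.png',camera('wrist')[:,:,::-1])
cv2.imwrite('pics/s3.png',cv2.resize(camera('scene')[150:390,240:500,::-1],None,fx=2.5,fy=2.5))
```

```text
5.7667 [0.48285163 0.01923822 0.19216971] [-1.76320788e+02  1.46973678e-01  6.23768172e-03] [-0.1282984  -0.60167512 -4.27836196] 0.01311657321508136
```

View pics/w3.png

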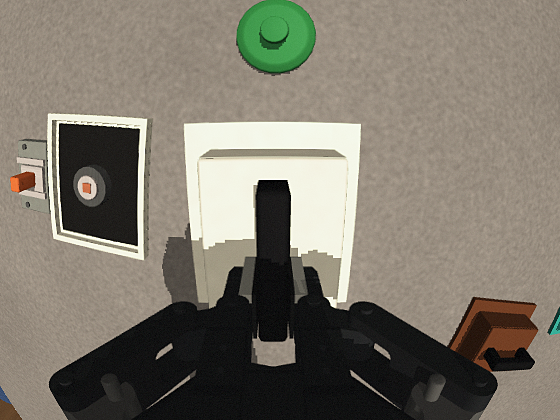

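View pics/s3.png

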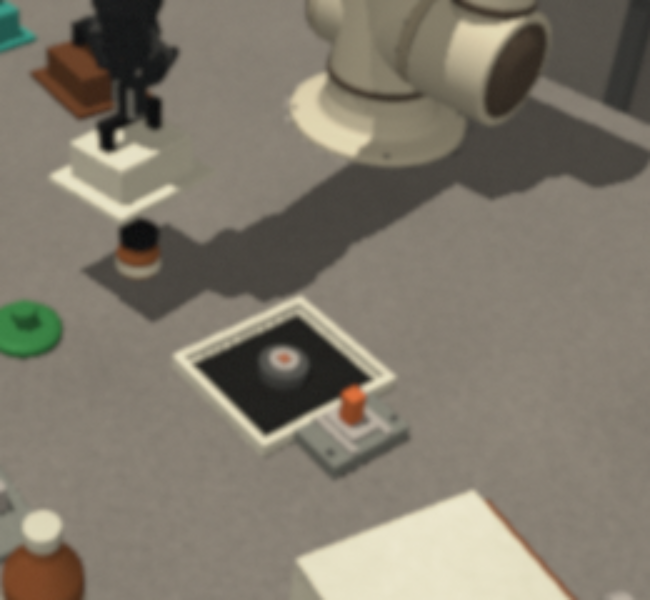

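The arm stopped short at y=0.019 with a 3.7° tilt and no contact force. I'll check the joints.

Run:
```python
from h import *
o=get_obs();print(o['q'],o['qd'],o['joint_efforts'],o['time'])
```

```text
[-6.89849916e-02 -4.38959529e+00 -1.38392414e+00  9.31568253e+01
  3.68028973e+00  1.79944027e+02] [-0.12353002 -0.0269368   0.04794065  0.03565046  0.06399179 -0.01509494] [ 8.71196226e-02 -4.37588489e+01  4.87101960e+01  3.47122410e-02
  2.98240101e-01  3.00281408e-04] 5.8667
```

Joint 6 is at its +180° limit, since q6 = q1 + 180 − yaw. The carrier therefore needs the half-turned orientation, yaw 172.1° (q6 about 36°), and the cover fits either way round. I'll turn positive, in place.

Emit:
play_rows:
  commands: "0 0 0 0 6;0 0 0 0 13;0 0 0 0 20;0 0 0 0 27;0 0 0 0 34;0 0 0 0 41;0 0 0 0 48;0 0 0 0 55;0 0 0 0 62;0 0 0 0 69"

```text
time: 6.7
ee_pos: [0.483, 0.0189, 0.1922]
tcp_rot: [-176.3, 0.1, 69.3]
wrist_force: [0.7, -1.2, -3.7]
opening: 0.0133
```

Joint-limit saturation left a 3.7° tilt in the commanded pose, and moves can't tilt the tool directly. The opposite joint-6 limit should produce the mirror-image tilt, so I'll turn on towards q6 = −180 and undo it there.

Emit:
play_rows:
  commands: "0 0 0 0 7;0 0 0 0 14;0 0 0 0 21;0 0 0 0 28;0 0 0 0 35;0 0 0 0 42;0 0 0 0 49;0 0 0 0 56;0 0 0 0 63;0 0 0 0 70"

```text
time: 7.53
ee_pos: [0.4829, 0.019, 0.1921]
tcp_rot: [-176.3, 0.1, 139.3]
wrist_force: [-0.2, 0.4, -4.1]
opening: 0.0137
```

Emit:
play_rows:
  commands: "0 0 0 0 7;0 0 0 0 14;0 0 0 0 21;0 0 0 0 28;0 0 0 0 35;0 0 0 0 42;0 0 0 0 49;0 0 0 0 56;0 0 0 0 63;0 0 0 0 70"

```text
time: 8.37
ee_pos: [0.4828, 0.019, 0.1922]
tcp_rot: [-176.3, 0.1, -150.7]
wrist_force: [-0.1, 0.9, -3.0]
opening: 0.0136
```

Emit:
play_rows:
  commands: "0 0 0 0 7;0 0 0 0 14;0 0 0 0 21;0 0 0 0 28;0 0 0 0 35;0 0 0 0 42;0 0 0 0 49;0 0 0 0 56;0 0 0 0 63;0 0 0 0 70"

```text
time: 9.2
ee_pos: [0.4828, 0.0189, 0.1922]
tcp_rot: [-176.3, 0.1, -80.7]
wrist_force: [0.9, 0.1, -3.7]
opening: 0.0136
```

Run:
```python
from h import *
o=get_obs();print(o['q'].round(2),o['ee_pos'],o['tcp_rot'],o['time'],o['wrist_force'])
```

```text
[  1.85  -8.39  -5.05  89.7    0.62 -97.44] [0.48276286 0.01892758 0.19221358] [-1.76310013e+02  1.47697581e-01 -8.06910139e+01] 9.2 [ 0.86417399  0.07642254 -3.68149822]
```

Emit:
play_rows:
  commands: "0 0 0 0 7;0 0 0 0 14;0 0 0 0 21;0 0 0 0 28;0 0 0 0 35;0 0 0 0 42;0 0 0 0 49;0 0 0 0 56;0 0 0 0 63;0 0 0 0 70"

```text
time: 10.03
ee_pos: [0.4828, 0.0189, 0.1922]
tcp_rot: [-176.3, 0.1, -10.7]
wrist_force: [-0.6, 0.3, -3.3]
opening: 0.0133
```

Emit:
play_rows:
  commands: "0 0 0 0 5;0 0 0 0 9;0 0 -5 0 10;0 0 -10 0 10;0 0 -15 0 10;0 0 -20 0 10;0 0 -20 0 10;0 0 -20 0 10"

```text
time: 10.7
ee_pos: [0.483, 0.0054, 0.1922]
tcp_rot: [-176.6, 0.1, -1.6]
wrist_force: [-0.4, 0.4, -4.5]
opening: 0.0131
```

Run:
```python
from h import *
o=get_obs();print(o['q'].round(2),o['ee_pos'],o['tcp_rot'],o['time'],o['wrist_force'])
```

```text
[  -1.51   -4.42   -1.4    93.16    3.4  -179.92] [0.48300074 0.00542179 0.19223645] [-1.76599432e+02  1.41412873e-01 -1.59117031e+00] 10.7 [-0.38007121  0.41921394 -4.49795422]
```

That works, by 0.3°. Push harder.

Emit:
play_rows:
  commands: "0 0 -30 0 0;0 0 -60 0 0;0 0 -90 0 0;0 0 -90 0 0;0 0 -90 0 0;0 0 -90 0 0"

```text
time: 11.2
ee_pos: [0.4875, -0.0326, 0.1921]
tcp_rot: [-178.4, 0.2, -4.9]
wrist_force: [-0.6, 0.5, -3.5]
opening: 0.0135
```

Run:
```python
from h import *
o=get_obs();print(o['q'].round(2),o['ee_pos'],o['tcp_rot'],o['time'],o['wrist_force'])
```

```text
[  -4.83   -3.55   -0.55   93.21    1.6  -179.94] [ 0.48753922 -0.03259445  0.1920558 ] [-178.3978008     0.20715109   -4.8877245 ] 11.2 [-0.62259828  0.45845128 -3.49255087]
```

Now 1.8° corrected over 38 mm, with 1.6° remaining, so one more push of about 80 mm.

Emit:
play_rows:
  commands: "0 0 -30 0 0;0 0 -60 0 0;0 0 -80 0 0;0 0 -80 0 0;0 0 -80 0 0;0 0 -80 0 0"

```text
time: 11.7
ee_pos: [0.4933, -0.072, 0.192]
tcp_rot: [179.8, 0.3, -8.2]
wrist_force: [0.7, -0.4, -4.5]
opening: 0.0136
```

Run:
```python
from h import *
o=get_obs();print(o['q'].round(2),o['ee_pos'],o['tcp_rot'],o['time'],o['wrist_force'])
```

```text
[  -8.18   -2.13    0.82   93.22   -0.2  -179.94] [ 0.49332067 -0.07195988  0.19202728] [179.804346     0.26315382  -8.23758125] 11.7 [ 0.692539   -0.44862011 -4.5477817 ]
```

Level again to within 0.3°. Turning −179.7° (away from the limit) while carrying over to the carrier.

Emit:
play_rows:
  commands: "0 0 0 0 -7;0 0 0 0 -14;0 0 10 0 -21;0 -1 22 0 -28;0 -2 34 0 -35;0 -2 46 0 -42;0 -3 58 0 -49;0 -3 70 0 -56;0 -4 84 0 -63;0 -4 98 0 -70"

```text
time: 12.53
ee_pos: [0.4891, 0.0271, 0.1922]
tcp_rot: [179.8, 0.3, -78.5]
wrist_force: [0.1, 0.2, -3.5]
opening: 0.0135
```

Emit:
play_rows:
  commands: "0 0 14 0 -7;0 -1 28 0 -14;0 -1 42 0 -21;0 -2 56 0 -28;0 -2 70 0 -35;0 -3 84 0 -42;0 -3 98 0 -49;0 -4 112 0 -56;0 -4 126 0 -63;0 -5 140 0 -70"

```text
time: 13.37
ee_pos: [0.4841, 0.1672, 0.1921]
tcp_rot: [179.8, 0.3, -148.5]
wrist_force: [0.1, 0.7, -4.5]
opening: 0.0132
```

Emit:
play_rows:
  commands: "0 -1 14 0 -7;0 -2 28 0 -14;0 -2 42 0 -21;0 -3 56 0 -28;0 -4 70 0 -35;0 -5 82 0 -39.7;0 -5 90 0 -39.7;0 -5 91 0 -39.7;0 -5 91 0 -39.7"

```text
time: 14.12
ee_pos: [0.4792, 0.2575, 0.192]
tcp_rot: [179.8, 0.2, 172.3]
wrist_force: [-0.5, -0.5, -4.3]
opening: 0.0133
```

Run:
```python
from h import *
o=get_obs();print(o['q'].round(2),o['ee_pos'],o['tcp_rot'],o['time'],o['wrist_force'],o['opening'])
cv2.imwrite('pics/w4.png',camera('wrist')[:,:,::-1])
cv2.imwrite('pics/s4.png',cv2.resize(camera('scene')[150:390,240:500,::-1],None,fx=2.5,fy=2.5))
cv2.imwrite('pics/t4.png',cv2.resize(camera('top')[130:250,80:260,::-1],None,fx=4,fy=4))
```

```text
[2.824e+01 3.470e+00 6.470e+00 9.271e+01 1.000e-02 3.593e+01] [0.47915703 0.25745533 0.19196015] [179.81603517   0.23194799 172.31126474] 14.1167 [-0.53865198 -0.46465468 -4.25307973] 0.013270931004878176
```

View pics/w4.png

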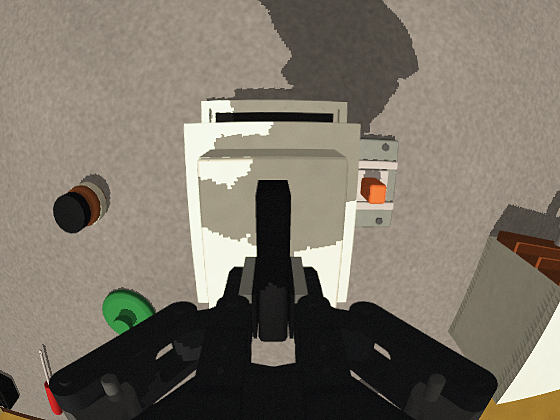

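View pics/s4.png

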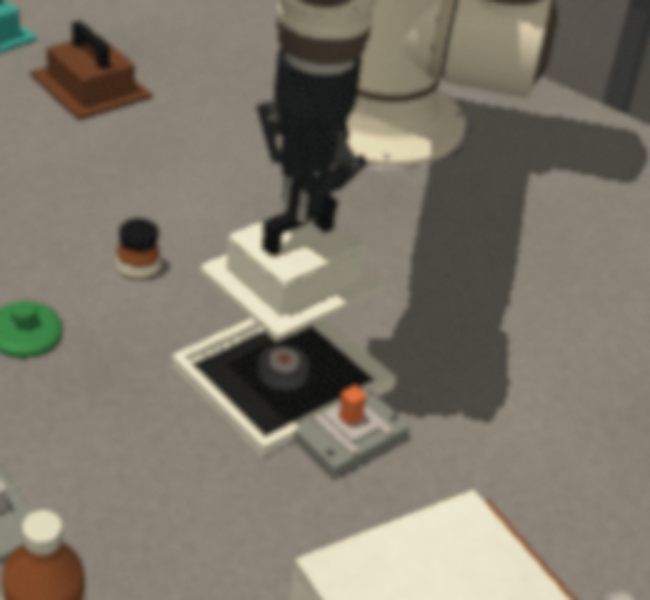

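The cover hasn't moved in the grip (same flange pixels). The carrier's far outer rim corners show at (202,102) and (347,102), and the latch block edges run from about (362,138) to (397,225). I'll cross-check the alignment from these.

Run:
```python
from h import *
p=[.47916,.25746,.19196];r=[179.816,.232,172.31]
a=np.radians(172.1);X=np.array([np.cos(a),np.sin(a)]);Y=np.array([-X[1],X[0]])
for u,v,z in[(202,101,.016),(347,101,.016),(385,185,.061),(397,139,.019),(395,225,.019)]:
    q=watz(u,v,z,p,r)[:2];d=q-p[:2];print(u,v,q.round(4),(d@X).round(4),(d@Y).round(4))
```

```text
202 101 [0.3818 0.1961] 0.088 0.0741
347 101 [0.4018 0.3463] 0.0889 -0.0773
385 185 [0.485  0.3669] 0.0093 -0.1092
397 139 [0.4469 0.3981] 0.0513 -0.1349
395 225 [0.5465 0.3924] -0.0482 -0.1429
```

Carrier agrees within about 1.6 mm, against ±8 mm of play. Lowering to just above the seat.

Emit:
play_rows:
  commands: "0 0 1 -15 0;0 0 1 -35 0;0 0 1 -55 0;0 0 1 -72 0;0 0 1 -86 0;0 0 1 -97 0;0 0 1 -105 0;0 0 1 -112 0;0 0 1 -117 0;0 0 1 -119 0"

```text
time: 15.1
ee_pos: [0.4793, 0.2581, 0.0727]
tcp_rot: [179.8, 0.2, 172.1]
wrist_force: [-0.1, -0.1, -3.3]
opening: 0.0134
```

Emit:
play_rows:
  commands: "0 0 0 -1 0;0 0 0 -2 0;0 0 0 -2 0;0 0 0 -3 0;0 0 0 -3 0;0 0 0 -4 0;0 0 0 -4 0;0 0 0 -4 0"

```text
time: 15.77
ee_pos: [0.4794, 0.2582, 0.0691]
tcp_rot: [179.8, 0.2, 172.1]
wrist_force: [-0.1, 0.6, -3.6]
opening: 0.0132
```

Run:
```python
from h import *
o=get_obs();print(o['ee_pos'],o['tcp_rot'],o['time'],o['wrist_force'],o['torque'])
cv2.imwrite('pics/w5.png',camera('wrist')[:,:,::-1])
cv2.imwrite('pics/s5.png',cv2.resize(camera('scene')[220:360,270:450,::-1],None,fx=4,fy=4,interpolation=cv2.INTER_CUBIC))
```

```text
[0.4793547  0.25822954 0.06909261] [179.79727856   0.24861398 172.08980237] 15.7667 [-0.1335773   0.62411981 -3.64264704] [-0.00324569  0.03959134  0.0114564 ]
```

View pics/w5.png

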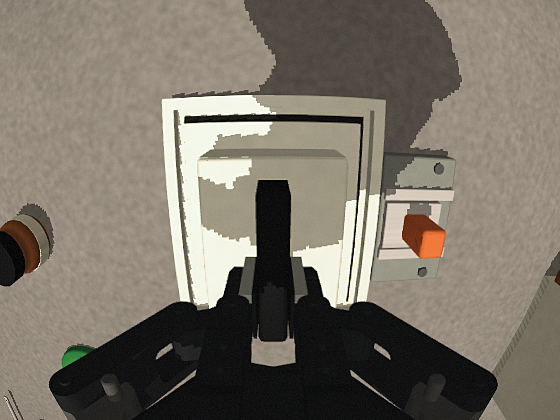

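View pics/s5.png

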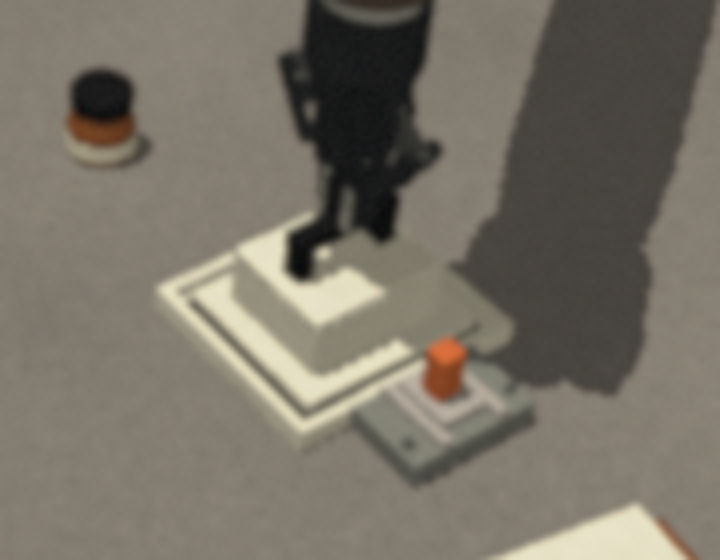

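The foot is inside the rim with gaps all around, and the cover is still hanging (-3.6 N). Continuing down in small steps.

Emit:
play_rows:
  commands: "0 0 0 -0.5 0;0 0 0 -0.5 0;0 0 0 -1 0;0 0 0 -1 0"

```text
time: 16.2
ee_pos: [0.4794, 0.2582, 0.0681]
tcp_rot: [179.8, 0.3, 172.1]
wrist_force: [0.1, -0.3, -3.8]
opening: 0.0136
```

Emit:
play_rows:
  commands: "0 0 0 -0.5 0;0 0 0 -0.5 0;0 0 0 -1 0;0 0 0 -1 0"

```text
time: 16.53
ee_pos: [0.4794, 0.2581, 0.0679]
tcp_rot: [179.8, 0.3, 172.1]
wrist_force: [-1.5, -4.2, 4.4]
opening: 0.0135
```

Contact is at the expected height (+4.4 N). Release, then rise.

Emit:
play_rows:
  commands: "0.2 0 0 0 0;0.4 0 0 0 0;0.7 0 0 0 0;1 0 0 0 0;1 0 0 0 0;1 0 0 0 0;1 0 0 0 0;1 0 0 0 0"

```text
time: 17.2
ee_pos: [0.4793, 0.2583, 0.0671]
tcp_rot: [179.8, 0.2, 172.1]
wrist_force: [-0.8, -0.9, -0.0]
opening: 0.0855
```

Emit:
play_rows:
  commands: "1 0 0 5 0;1 0 0 15 0;1 0 0 30 0;1 0 0 50 0;1 0 0 75 0;1 0 0 100 0;1 0 0 110 0;1 0 0 110 0"

```text
time: 17.87
ee_pos: [0.4804, 0.2588, 0.1806]
tcp_rot: [179.6, 0.5, 172.1]
wrist_force: [-0.0, 0.4, -0.8]
opening: 0.0853
```

Run:
```python
from h import *
o=get_obs();print(o['ee_pos'],o['tcp_rot'],o['time'],o['wrist_force'],o['q'].round(1))
cv2.imwrite('pics/w6.png',camera('wrist')[:,:,::-1])
cv2.imwrite('pics/s6.png',cv2.resize(camera('scene')[220:360,270:450,::-1],None,fx=4,fy=4,interpolation=cv2.INTER_CUBIC))
```

```text
[0.48043165 0.25883663 0.18056362] [179.62554648   0.47738828 172.09010339] 17.8667 [-0.00301968  0.3618461  -0.7943269 ] [28.3  3.2  4.9 91.1  0.  36.2]
```

View pics/w6.png

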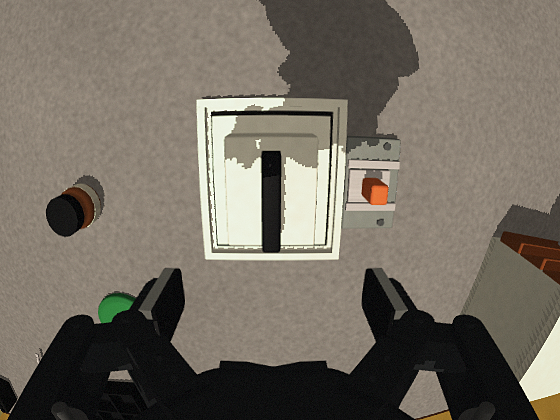

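View pics/s6.png

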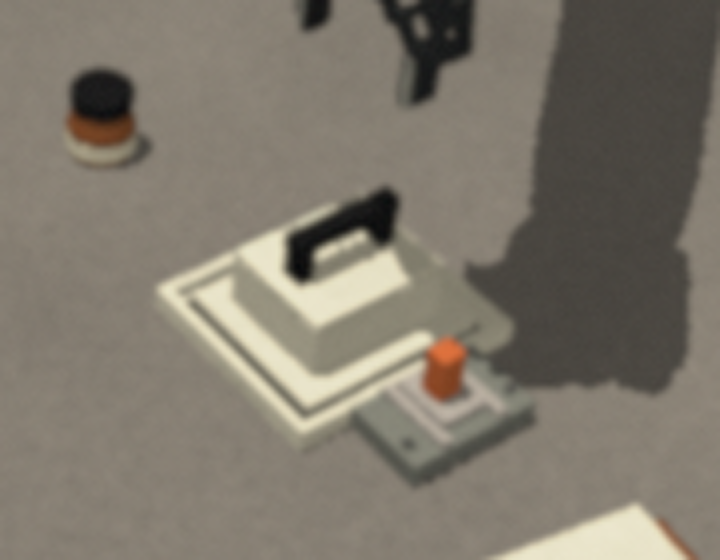

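The cover is seated flat, with even gaps around the flange and the handle upright. Next I shut the fingers, go beyond the knob, descend there, and push the knob along the carrier's −y.

Emit:
play_rows:
  commands: "0 3 25 0 0;0 6 50 0 0;0 10 75 0 0;0 13 100 0 0;0 16 125 0 0;0 18 142 0 0;0 19 148 0 0;0 19 148 0 0;0 19 148 0 0"
  force: 60

```text
time: 18.72
ee_pos: [0.498, 0.4056, 0.1759]
tcp_rot: [179.9, 0.2, 172.1]
wrist_force: [-0.8, -0.8, 0.4]
opening: 0.0
```

Run:
```python
from h import *
o=get_obs();print(o['ee_pos'],o['tcp_rot'],o['time'],o['wrist_force'],o['opening'])
cv2.imwrite('pics/w7.png',camera('wrist')[:,:,::-1])
cv2.imwrite('pics/s7.png',cv2.resize(camera('scene')[150:390,240:500,::-1],None,fx=2.5,fy=2.5))
```

```text
[0.49797511 0.4055569  0.17585993] [1.79897856e+02 1.71848165e-01 1.72101115e+02] 18.7167 [-0.81016488 -0.84078157  0.38186879] 3.875635461779895e-05
```

View pics/w7.png

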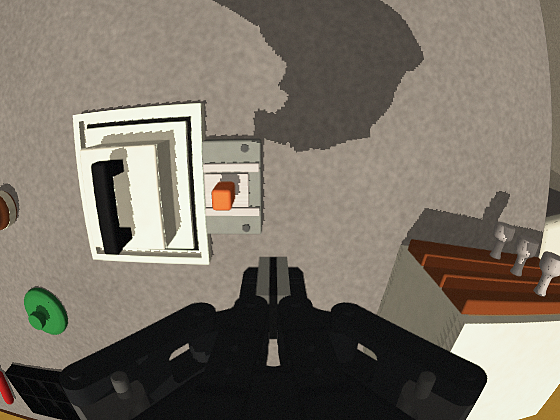

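View pics/s7.png

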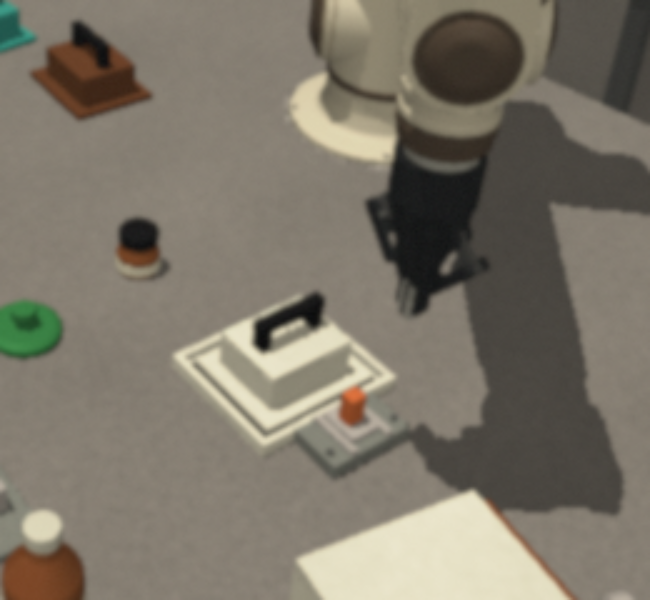

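The knob is at (222,195), with the shut fingers beyond it and clear. Descending to z≈0.042, where the knob spans up to 0.061.

Emit:
play_rows:
  commands: "0 1 0 -20 0;0 1 0 -45 0;0 1 0 -70 0;0 1 0 -95 0;0 1 0 -115 0;0 1 0 -128 0;0 1 0 -134 0;0 1 0 -134 0;0 1 0 -134 0"

```text
time: 19.57
ee_pos: [0.4998, 0.4062, 0.0442]
tcp_rot: [179.7, 0.3, 172.1]
wrist_force: [1.1, -0.4, 0.3]
opening: -0.0001
```

Run:
```python
from h import *
o=get_obs();print(o['ee_pos'],o['tcp_rot'],o['time'],o['wrist_force'],o['opening'])
cv2.imwrite('pics/w8.png',camera('wrist')[:,:,::-1])
```

```text
[0.49975118 0.40620524 0.04422707] [179.74820426   0.29387216 172.06939933] 19.5667 [ 1.10355158 -0.36971972  0.25614059] -9.265341934510125e-05
```

View pics/w8.png

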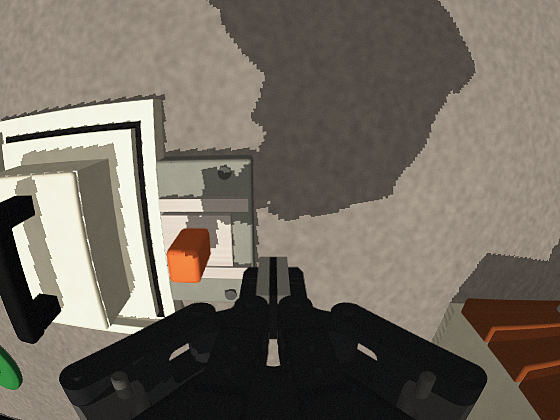

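Before pushing, I'll check that the finger linkage (outer knuckle at about (75,380)) clears the cover.

Run:
```python
from h import *
p=np.array([.49975,.4062,.0442]);r=[179.75,.29,172.07]
a=np.radians(172.07);X=np.array([np.cos(a),np.sin(a)]);Y=np.array([-X[1],X[0]])
for u,v in[(62,380),(85,410),(95,340)]:
  for z in(.08,.1,.12,.14):
    d=watz(u,v,z,p,r)[:2]-p[:2];print(u,v,z,(d@X).round(3),(d@Y).round(3))
```

```text
62 380 0.08 -0.089 0.149
62 380 0.1 -0.063 0.126
62 380 0.12 -0.036 0.103
62 380 0.14 -0.01 0.08
85 410 0.08 -0.121 0.142
85 410 0.1 -0.09 0.12
85 410 0.12 -0.059 0.098
85 410 0.14 -0.028 0.076
95 340 0.08 -0.042 0.104
95 340 0.1 -0.023 0.088
95 340 0.12 -0.004 0.072
95 340 0.14 0.014 0.056
```

The knuckles are at z≈0.13, above the handle top (0.094), so there is clearance. Pushing along (−0.137, −0.990).

Emit:
play_rows:
  commands: "0 -1 -7 -2 0;0 -2 -14 -2 0;0 -3 -20 -2 0;0 -3.5 -25 -2 0;0 -4 -29 -2 0;0 -4.5 -33 -2 0;0 -5 -37 -2 0;0 -5.5 -41 -2 0;0 -6 -44 -2 0;0 -6 -44 -2 0"

```text
time: 20.45
ee_pos: [0.4933, 0.3617, 0.0411]
tcp_rot: [179.8, 0.2, 172.1]
wrist_force: [0.2, 0.3, -0.5]
opening: 0.0001
```

Run:
```python
from h import *
o=get_obs();print(o['ee_pos'],o['tcp_rot'],o['time'],o['wrist_force'],o['opening'])
cv2.imwrite('pics/w9.png',camera('wrist')[:,:,::-1])
```

```text
[0.49328527 0.36170321 0.04114684] [179.80522923   0.24538126 172.07442046] 20.45 [ 0.22294828  0.34341232 -0.47109504] 9.12904469698856e-05
```

View pics/w9.png

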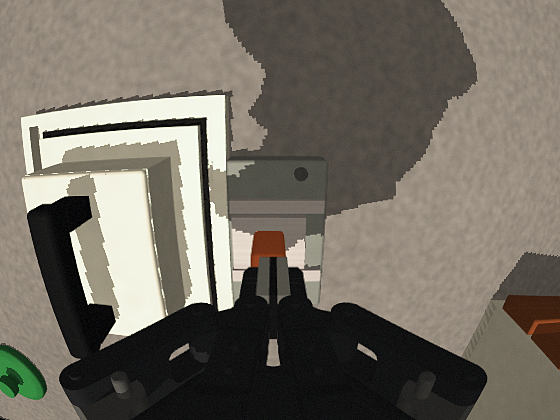

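Run:
```python
from h import *
p=np.array([.49328,.3617,.04115]);r=[179.8,.245,172.07]
for u,v in[(252,231),(285,231),(250,266)]: 
  q=watz(u,v,.061,p,r)[:2]-[.479,.2580]; a=np.radians(-7.9)
  print((q@[np.cos(a),np.sin(a)]).round(4),(q@[-np.sin(a),np.cos(a)]).round(4))
T=R.from_euler('xyz',r,degrees=True).as_matrix()
for t in([0,0,0],[.011,0,0],[.011,.0145,-.019],[.011,-.0145,-.019],[.011,0,-.019]): print(t,wproj(p+T@np.array(t),p,r))
im=cv2.imread('pics/w9.png');cv2.imwrite('pics/w9c.png',cv2.resize(im[200:340,190:350],None,fx=4.5,fy=4.5,interpolation=cv2.INTER_CUBIC))
cv2.imwrite('pics/s9.png',cv2.resize(camera('scene')[220:360,290:470,::-1],None,fx=4,fy=4,interpolation=cv2.INTER_CUBIC))
```

```text
-0.0218 0.0943
-0.0218 0.1101
-0.0028 0.0928
[0, 0, 0] (np.float64(273.40244592773934), np.float64(253.82780926114057))
[0.011, 0, 0] (np.float64(273.43105675448174), np.float64(235.71196552739468))
[0.011, 0.0145, -0.019] (np.float64(302.7680219077004), np.float64(250.19250782707826))
[0.011, -0.0145, -0.019] (np.float64(244.17764431240138), np.float64(250.1491046822718))
[0.011, 0, -0.019] (np.float64(273.477601620403), np.float64(250.27837125409465))
```

View pics/w9c.png

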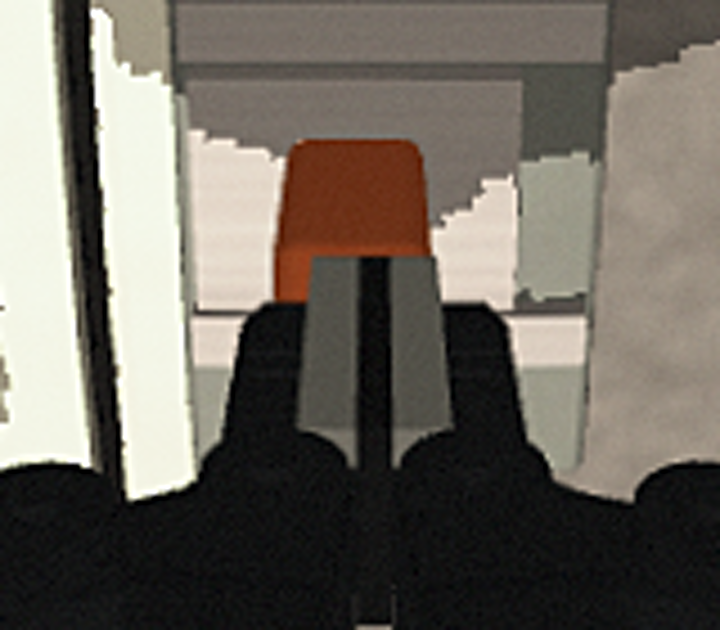

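View pics/s9.png

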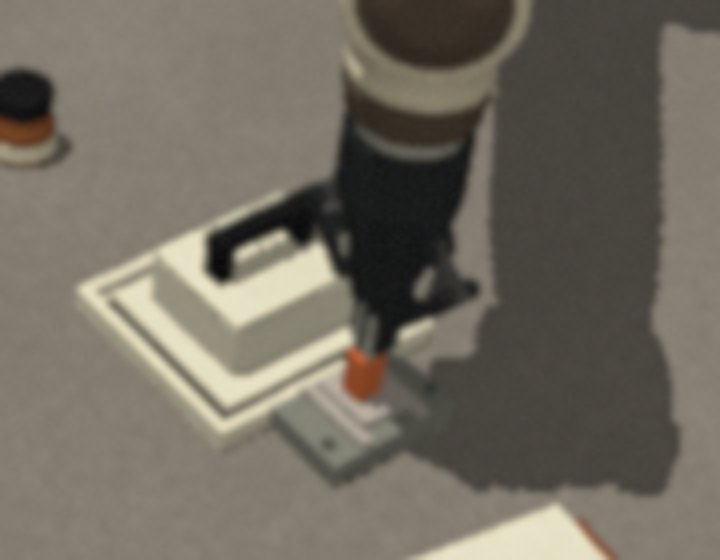

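The wrist crop shows the knob right at the fingers (columns 250–287) with no force. That disagrees with the fingers being beside it, so I'll check where TCP and knob project in the scene view.

Run:
```python
from h import *
p=np.array([.49328,.3617,.04115])
im=cv2.imread('pics/s9.png')
def pt(q,c):
    u,v=proj('scene',q);x,y=((u-290)*4,(v-220)*4);print(np.round([x,y],0));cv2.circle(im,(int(x),int(y)),3,c,-1)
pt(p,(0,0,255)); pt(p+[0,0,.02],(0,255,255)); 
a=np.radians(-7.9);X=np.array([np.cos(a),np.sin(a),0]);Y=np.array([-X[1],X[0],0]);c=np.array([.479,.258,0])
for dx,dy in[(-.01,-.009),(.01,-.009),(.01,.009),(-.01,.009)]: pt(c+X*dx+Y*(.1+dy)+[0,0,.061],(255,0,0))
cv2.imwrite('pics/s9m.png',im[200:500,150:550])
o=get_obs();print(o['wrist_force'],o['ee_pos'])
```

```text
[365. 372.]
[369. 348.]
[365. 329.]
[341. 341.]
[361. 359.]
[386. 346.]
[ 0.22061972  0.7596319  -0.04397297] [0.49336075 0.36222465 0.04115437]
```

View pics/s9m.png

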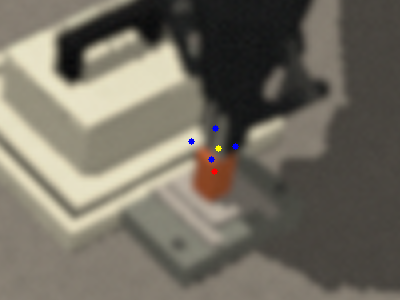

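Run:
```python
from h import *
for dz in(0,.01,.02,.03):
    u,v=proj('scene',[.498,.4056,.1759+dz]);print(dz,(u-240)*2.5,(v-150)*2.5)
im=cv2.imread('pics/s7.png');cv2.imwrite('pics/s7c.png',cv2.resize(im[240:360,350:510],None,fx=4,fy=4,interpolation=cv2.INTER_CUBIC))
```

```text
0 405.53693488343924 329.4848483642136
0.01 407.1220755860102 321.110403017787
0.02 408.7225579002661 312.65490651396306
0.03 410.33860563242627 304.1171764637281
```

View pics/s7c.png

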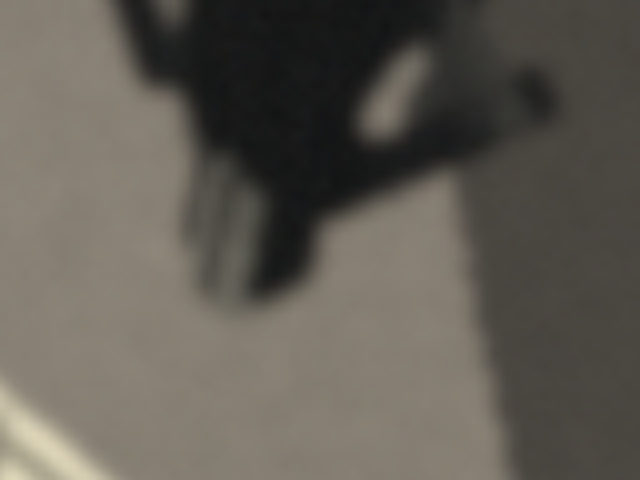

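So the knob is unmoved, and both cameras show the real fingertips about 20–25 mm higher than the nominal TCP: the fingers passed just over the knob without contact. I'll back off and go 19 mm lower.

Emit:
play_rows:
  commands: "0 2 12 2 0;0 4 28 2 0;0 6 42 2 0;0 6 44 0 0;0 6 44 -6 0;0 6 44 -12 0;0 6 44 -17 0;0 6 44 -19 0;0 6 44 -19 0"

```text
time: 21.3
ee_pos: [0.4989, 0.4054, 0.0211]
tcp_rot: [179.9, 0.2, 172.1]
wrist_force: [-0.2, 0.1, 0.6]
opening: -0.0001
```

Run:
```python
from h import *
o=get_obs();print(o['ee_pos'],o['tcp_rot'],o['time'],o['wrist_force'],o['opening'])
cv2.imwrite('pics/s10.png',cv2.resize(camera('scene')[220:360,290:470,::-1],None,fx=4,fy=4,interpolation=cv2.INTER_CUBIC))
```

```text
[0.49893159 0.4053715  0.02111974] [179.86327908   0.18835517 172.06125815] 21.3 [-0.17024723  0.0856485   0.61289044] -0.00012157027474716141
```

View pics/s10.png

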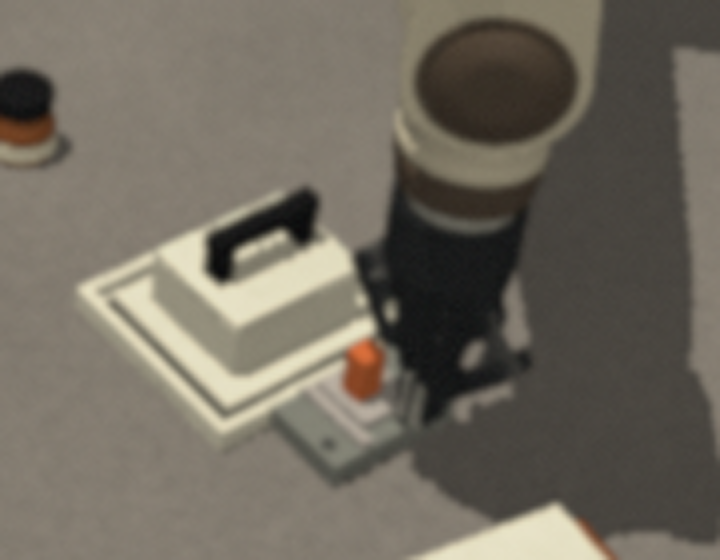

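The fingertips are now beside the knob. With the jaws along y, the knuckles would come fairly close to the handle at the end of the push, so I'll turn −90° first: knuckles along x, camera away from the cover.

Emit:
play_rows:
  commands: "0 0 0 0 -7;0 0 0 0 -14;0 0 0 0 -21;0 0 0 0 -28;0 0 0 0 -35;0 0 0 0 -42;0 0 0 0 -49;0 0 0 0 -56;0 0 0 0 -63;0 0 0 0 -70"

```text
time: 22.18
ee_pos: [0.4996, 0.4061, 0.0226]
tcp_rot: [179.8, 0.2, 101.7]
wrist_force: [0.1, 0.2, -0.4]
opening: 0.0
```

Emit:
play_rows:
  commands: "0 0 0 0 -7;0 0 0 0 -14;0 0 0 0 -20;0 0 0 0 -20;0 0 0 0 -20"

```text
time: 22.6
ee_pos: [0.4995, 0.4062, 0.0224]
tcp_rot: [179.8, 0.2, 82.3]
wrist_force: [-0.1, -0.0, -0.1]
opening: -0.0002
```

Run:
```python
from h import *
o=get_obs();print(o['ee_pos'],o['tcp_rot'],o['time'],o['wrist_force'],o['opening'],o['q'].round(1))
cv2.imwrite('pics/w11.png',camera('wrist')[:,:,::-1])
cv2.imwrite('pics/s11.png',cv2.resize(camera('scene')[220:360,290:470,::-1],None,fx=4,fy=4,interpolation=cv2.INTER_CUBIC))
```

```text
[0.49947702 0.40617101 0.02243105] [179.77952551   0.230085    82.27342747] 22.6 [-0.08403782 -0.04167223 -0.08594786] -0.00019841317485702666 [ 39.3  18.2   4.7  76.5  -0.3 137. ]
```

View pics/w11.png

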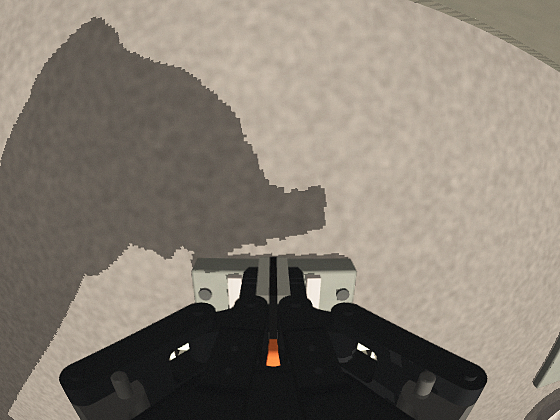

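View pics/s11.png

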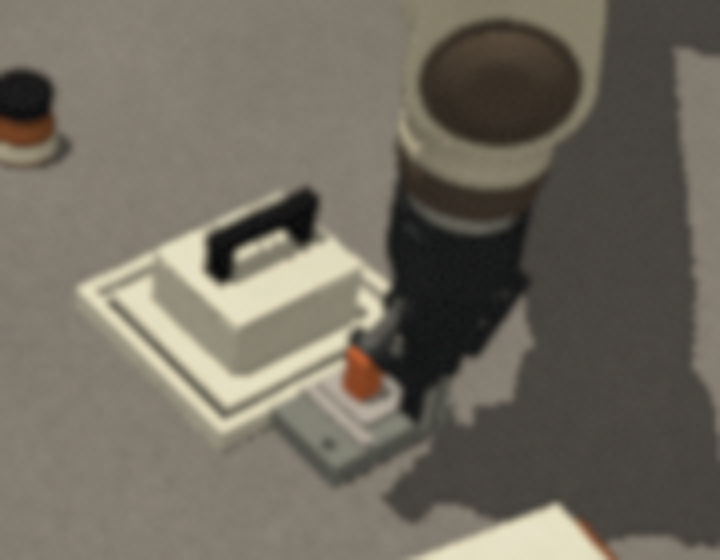

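The knob is centred behind the fingers, at (273,352). Pushing in stages.

Emit:
play_rows:
  commands: "0 -1 -6 0 0;0 -2 -13 0 0;0 -2.5 -19 0 0;0 -3 -24 0 0;0 -4 -29 0 0;0 -4.5 -33 0 0;0 -5 -37 0 0;0 -5.5 -41 0 0;0 -6 -44 0 0;0 -6 -44 0 0"

```text
time: 23.53
ee_pos: [0.4933, 0.3616, 0.0222]
tcp_rot: [179.8, 0.3, 82.1]
wrist_force: [0.4, -0.4, 0.4]
opening: 0.0002
```

Run:
```python
from h import *
o=get_obs();print(o['ee_pos'],o['tcp_rot'],o['time'],o['wrist_force'],o['opening'])
cv2.imwrite('pics/s12.png',cv2.resize(camera('scene')[220:360,290:470,::-1],None,fx=4,fy=4,interpolation=cv2.INTER_CUBIC))
```

```text
[0.49329486 0.36163845 0.02217692] [179.79315479   0.26376655  82.07356505] 23.5333 [ 0.35269568 -0.4008863   0.41227636] 0.00018855649769338557
```

View pics/s12.png

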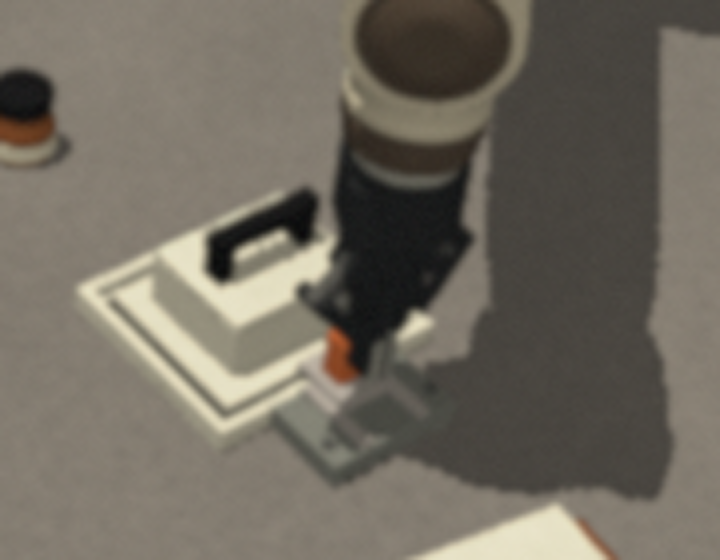

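The knob is moving with the fingers (top now at about (340,335)). Continuing in small steps.

Emit:
play_rows:
  commands: "0 -0.5 -3 0 0;0 -1 -6 0 0;0 -1 -9 0 0;0 -1.5 -11 0 0;0 -2 -13 0 0;0 -2 -14 0 0;0 -2 -14 0 0"

```text
time: 24.17
ee_pos: [0.4913, 0.3479, 0.0221]
tcp_rot: [179.8, 0.3, 82.1]
wrist_force: [-0.6, 0.2, -0.1]
opening: 0.0001
```

Emit:
play_rows:
  commands: "0 0 -1 0 0;0 0 -1 0 0;0 0 -2 0 0;0 0 -2 0 0"

```text
time: 24.5
ee_pos: [0.4912, 0.3462, 0.0221]
tcp_rot: [179.8, 0.2, 82.1]
wrist_force: [-0.4, 1.0, -0.1]
opening: -0.0003
```

Run:
```python
from h import *
o=get_obs();print(o['ee_pos'],o['tcp_rot'],o['time'],o['wrist_force'],o['opening'])
cv2.imwrite('pics/s13.png',cv2.resize(camera('scene')[220:360,290:470,::-1],None,fx=4,fy=4,interpolation=cv2.INTER_CUBIC))
```

```text
[0.49121941 0.34622836 0.02208151] [179.80857376   0.24744066  82.09750446] 24.5 [-0.44592702  0.98372049 -0.06069928] -0.00025108689281515414
```

View pics/s13.png

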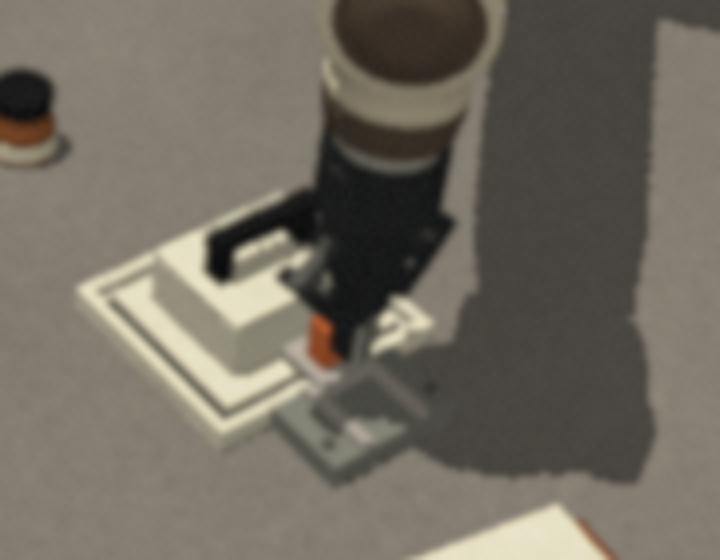

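No stop felt yet, so continue 1 mm at a time.

Emit:
play_rows:
  commands: "0 -0.1 -1 0 0;0 -0.1 -1 0 0;0 -0.3 -2 0 0;0 -0.3 -2 0 0"

```text
time: 24.88
ee_pos: [0.4912, 0.3457, 0.0222]
tcp_rot: [179.8, 0.1, 82.1]
wrist_force: [-0.2, 9.1, -3.5]
opening: -0.0002
```

Emit:
play_rows:
  commands: "0 -0.1 -1 0 0;0 -0.1 -1 0 0;0 -0.2 -1.5 0 0;0 -0.2 -1.5 0 0"

```text
time: 25.22
ee_pos: [0.4912, 0.3456, 0.0223]
tcp_rot: [179.8, -0.1, 82.2]
wrist_force: [1.8, 15.5, -5.2]
opening: 0.0001
```

The stop is reached: TCP stalled at y=0.3456 while the force rose to 15 N. Backing off, rising, and looking.

Emit:
play_rows:
  commands: "0 0.5 5 0 0;0 2 15 0 0;0 4 30 0 0;0 5 38 10 0;0 5 42 35 0;0 5 42 65 0;0 5 42 95 0;0 5 42 125 0;0 5 42 140 0;0 5 42 140 0"

```text
time: 26.05
ee_pos: [0.4971, 0.3858, 0.1666]
tcp_rot: [179.5, 0.0, 82.1]
wrist_force: [0.5, 0.4, -1.0]
opening: -0.0
```

Run:
```python
from h import *
o=get_obs();print(o['ee_pos'],o['tcp_rot'],o['time'],o['wrist_force'])
cv2.imwrite('pics/s14.png',cv2.resize(camera('scene')[220:360,290:470,::-1],None,fx=4,fy=4,interpolation=cv2.INTER_CUBIC))
t=camera('top')[:,:,::-1];cv2.imwrite('pics/t14.png',cv2.resize(t[155:230,105:195],None,fx=8,fy=8,interpolation=cv2.INTER_CUBIC))
```

```text
[0.49714409 0.38576804 0.16662812] [1.79536731e+02 3.11958465e-02 8.20793938e+01] 26.05 [ 0.45485341  0.40228572 -0.96699529]
```

View pics/s14.png

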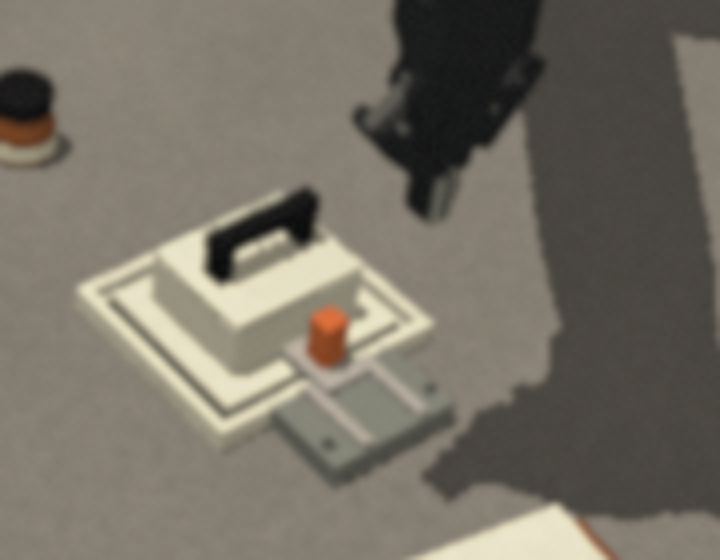

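View pics/t14.png

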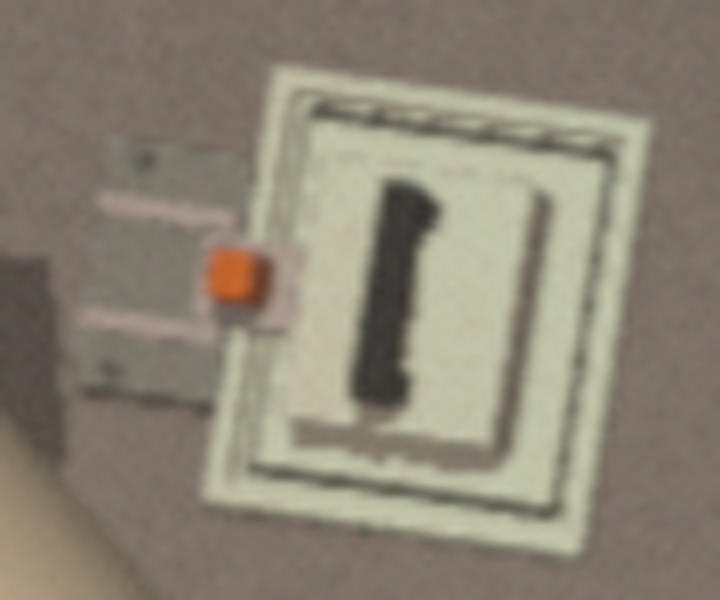

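Run:
```python
from h import *
f=lambda p,o:((p[0]+.5)/8-.5+o[0],(p[1]+.5)/8-.5+o[1])
a=np.radians(-7.9);X=np.array([np.cos(a),np.sin(a)]);Y=np.array([-X[1],X[0]])
def L(p,z):
    d=atz('top',*f(p,(105,155)),z)[:2]-[.479,.2577];return (d@X).round(4),(d@Y).round(4)
print('knob',L((233,273),.061),'was',L((148,262),.061))
print('flange edge pts',L((612,150),.014),L((555,510),.014),'handle',L((400,190),.094),L((376,400),.094))
```

```text
knob (np.float64(0.0001), np.float64(0.0663)) was (np.float64(-0.0005), np.float64(0.0996))
flange edge pts (np.float64(0.0739), np.float64(-0.0624)) (np.float64(-0.0718), np.float64(-0.0625)) handle (np.float64(0.0384), np.float64(-0.0007)) (np.float64(-0.0421), np.float64(-0.0045))
```

The knob is at carrier (0, 66 mm) against 68 nominal at the stop, within the roughly 2 mm calibration error. The cover is flat and the tongue lies over its flange. The robot touches nothing, so I'm handing in.

Run:
```python
from workcell import *
print(job_done())
```

```text
the job is handed in; nothing more can be done
None
```

The job is done and handed in at about 26 s. The white cover sits flat inside the carrier's rim over the sample, and the latch knob is fully home with its tongue over the flange.

**Last checks**
- **Cover:** on lowering, the load changed from −3.7 N hanging to +4.4 N at the expected height, before I let go. The last pictures show it level with a gap all round inside the rim.
- **Latch:** the knob stalled at its stop while the push force rose to 15 N. The top camera then put it at y = 66 mm, against 68 mm nominal at home, about the camera's 2 mm error.
- **Robot:** clear of everything, with the wrist force at about 1 N or less.

**What went wrong or disagreed on the way**
- **Joint limit:** joint 6 hit its limit during the first carry and tilted the held cover by 3.7°. I levelled it to 0.3° using the opposite limit and placed the cover turned the other way round.
- **First latch push:** it passed just over the knob without touching it, because the real fingertips sit about 20 mm higher than the stated tool point. I lowered the tool and pushed again.
- **Grip opening:** it read 13.3 mm on the 16 mm handle. I did not find out why, but the cover did not slip.

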